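Cap the sample jars and start the shaker

ROBOT

A 6-joint arm with a two-finger parallel gripper is mounted at the origin on the work surface. World frame = base frame: x ahead of the robot, y to its left, z up, the work surface at z = 0. Lengths are in m, angles in rad, forces in N, time in s.
With the tool pointing down it reaches from about 0.3 to 0.85 m from the base axis. Payload 4.2 kg.
Tool frame: the origin (TCP) lies at the very end of the fingers, on their centre line; the grasp point (between the pads) lies 19 mm behind it (manip.pinch_z is the distance from the TCP to the grasp point, in m); z points along the fingers, y is the line along which they close (so a half turn about z gives the same grasp; the last joint's range is limited). The gripper opens to 91 mm and grips with 3 to 60 N. Pads are 32 mm wide; open, the fingers measure 118 mm over their backs; the gripper's body (76 mm by 178 mm) begins 60 mm behind the grasp point.
Start: joints at [1.205, 0.32, 1.565, -0, 1.257, -0.02], TCP at [0.195, 0.541, 0.214] pointing down, gripper open.
Joint ranges: [-3.11, 3.11], [-0.84, 2.01], [0.21, 2.61], [-1.34, 4.49], [0.05, 2.63], [-2.56, 2.56]. Speed limits (rad/s): [2.57, 2.57, 3.14, 3.14, 3.14, 3.14].

INTERFACE

Orientations are given as a rotation vector (axis times angle).
In Python, from rig import manip gives the robot as it stands.
- The arm moves only by the tool play_rows, never from a script. Its argument "series" is a list of rows, each a list of 3 entries, a list of its own where there are three numbers: the gripper's target within -1 to 1 (fully open at 1, half-way at 0, shut at -1), then the shift along the tool's x, y, z as a fraction of full scale, then the turn, a rotation vector about the tool's x, y, z as a fraction of full scale. A call has 1 to 12 rows; each row is the pose to reach, as a shift and turn from the pose commanded when the call began, along the tool's axes at that moment, turning the shorter way round; what a row does not reach only later rows make up. Full scale, the value 1, is 20 cm for a shift and pi rad for a turn. A row lasts 1/8 s, in which the tool goes at most 62.5 mm and 10.7 degrees, less where a joint would pass 70% of its speed; a pose out of reach is approached as far as the arm can. A call with a number of a shift or a turn outside -1 to 1 is refused whole. A call with a gripper value outside its range is refused whole. The fingers move at their own pace and stop on an object; "grip_force" is the grip in N (left out, the last holds). Time passes only in rows, so rows that repeat a pose let the fingers close. It gives the time, the measured TCP pose, the force, the opening and the grip force at its end, in the units of the state.
- manip.state(): the state, without advancing time (a new reading comes with each control period).
- manip.capture(name): name is "scene" or "top" or "wrist"; returns the picture (384x512x3 uint8, red, green, blue); there is no depth.
- manip.camera_params(name): a dict with "vfov" (degrees; the focal length in pixels is half the picture's height over the tangent of half this angle, whatever the lens; pixels are square), "cx", "cy" (the principal point, pixels), "origin" and "attitude" of the camera in the world; the wrist camera has in their place "T_tool_cam" (4x4, takes a point from camera to tool coordinates, whose origin is the TCP and whose axes are the flange's). Camera axes: x right, y up, looking along -z (the intrinsics and any distortion apply to the point x, -y, -z); pixel columns grow to the right and rows downward; lengths in m; the calibration is good to about 2 mm. A picture is of the moment at which its call begins: read the wrist's pose just before it. camera_params takes no time and is no camera call.
- manip.close_job(): hands the job in; it is judged then, once.
The state is a dict: "t": time; "joint_positions": joint angles; "joint_velocities": joint speeds; "joint_efforts": joint torques, N m; "tcp_pos": TCP position; "ee_rot": TCP orientation; "contact_force": force on the tool from outside, world axes, zero at the start; "moment": the same for the moment, N m; "finger_gap": finger opening in m; "grip_force": force on a finger pad.
Only numpy, scipy, OpenCV 4.12 (cv2) and the standard library are available. Lean on these libraries where they do the work, as an engineer would, in place of code of your own. Each camera call takes 0.05 s, during which the arm holds its last target. There are 200 camera calls.

TASK

Put the blue lid on the jar with the blue band and the red lid on the jar with the red band, and press each down firmly, but not with brute force since the jars are glass, until its seal ring is pushed in and the lid is fully home on the rim. Only then throw the toggle on the white supply box over towards the green lamp, to switch the shaker on. Leave the spare white lid and everything else on the bench where it is.

Things in the scene. Friction and masses are not known exactly. Their poses are not given: they have to be found in the camera images.
- lid_blue_mid (a point): Centre (half-way up) of the loose blue push-on lid, a round cap 58 mm across and 18 high that lies skirt down on the bench (z axis up). Under its 4 mm top the skirt is 14 deep with a 52 mm bore.
- rim_blue (a point): Centre of the mouth, level with the glass rim, of the glass jar with the blue band; z up. The neck is 48 mm across and 20 high over a shoulder, the body 64 across. The jar cannot leave its cup on the shaker but the cup is sprung: pressed down, the jar gives about 1 mm per newton, up to 14 mm, and rises again when let go. A lid that is home rests on the glass rim, its centre 5 mm below this point.
- seal_blue (a joint): How far the black rubber seal ring in the mouth of the blue jar has been pushed in, m: near 0 (ring stands about 5 mm proud of the glass rim) to 0.005 (level with the rim). It moves only under about 9 N or more and then stays in. A lid merely laid on rests on this ring, 5 mm too high.
- lid_red_mid (a point): Centre (half-way up) of the loose red push-on lid, a round cap 58 mm across and 18 high that lies skirt down on the bench (z axis up). Under its 4 mm top the skirt is 14 deep with a 52 mm bore.
- rim_red (a point): Centre of the mouth, level with the glass rim, of the glass jar with the red band; z up. The neck is 48 mm across and 20 high over a shoulder, the body 64 across. The jar cannot leave its cup on the shaker but the cup is sprung: pressed down, the jar gives about 1 mm per newton, up to 14 mm, and rises again when let go. A lid that is home rests on the glass rim, its centre 5 mm below this point.
- seal_red (a joint): How far the black rubber seal ring in the mouth of the red jar has been pushed in, m: near 0 (ring stands about 5 mm proud of the glass rim) to 0.005 (level with the rim). It moves only under about 9 N or more and then stays in. A lid merely laid on rests on this ring, 5 mm too high.
- lid_white_mid (a point): Centre of the spare white lid, same size and shape as the others; it has no jar here. A bystander.
- toggle (a joint): Mains toggle on the white supply box, rad: 0 = off, leaning to the box's -x; 0.8 = on, leaning to the box's +x. It snaps over past the upright (0.4) and stays; about 1 N sideways at the tip moves it.
- toggle_tip (a point): Centre of the orange ball, 15 mm across, at the toggle's tip, 36 mm from the pivot.
- toggle_pivot (a point): The toggle's pivot, 2 mm over the middle of the flat top of the supply box (130 x 100 x 50 mm, fixed; a green lamp lies at its +x end). Its x axis is the horizontal direction in which the toggle is thrown to switch on; its z is up.
- amber_bottle: Bystander: brown reagent bottle, blue cap, 64 across, 150 high (mm); origin at its underside.
- beaker: Bystander: glass beaker, 70 across, 85 high (mm); origin at its underside.
- white_bottle: Bystander: white plastic jar with black cap, 60 across, 120 high (mm); origin at its underside.
- mortar: Bystander: white ceramic bowl, 90 across, 45 high (mm); origin at its underside.
- spatula: Bystander: thin steel laboratory spatula 147 mm long, lying flat on the bench; origin at its underside.
- vial: Bystander: small upright amber vial, 24 across, 45 high (mm); origin at its underside.
- jar_blue: The glass jar with the blue band (see its rim); origin under its base, 78 mm below the rim.
- jar_red: The glass jar with the red band (see its rim); origin under its base, 78 mm below the rim.
- lid_blue: The blue lid as a body; origin at the centre of its lower edge, 9 mm under its mid point.
- lid_red: The red lid as a body; origin at the centre of its lower edge, 9 mm under its mid point.
- shaker: The fixed shaker, a white machine 200 x 320 x 60 mm high with a dark deck; origin under its centre, longer along its y. The two jars stand on its deck 150 mm apart, either colour on either side.
Things that resemble listed ones, but are neither listed nor needed, are in the scene too. Several things look just like the lid_red: the one meant starts nearest to the robot's base. Leave any purple look-alike of the part that bears toggle alone.

How it is judged:
By the outcome, as a careful person would: the job done as asked, in the order asked, and still so for the second after the job is handed in, with the robot touching nothing.
It also fails if it takes over 64 s, if anything falls off the work surface, if the arm or the gripper's body presses on something with over 40 N, if the wrist force passes 120 N, or if a joint passes its speed limit or range.

## Working session

There is one attempt and no reset: what is moved stays moved. The work goes in short steps, Python scripts to look and compute and a tool call to move; the robot and the scene stay as the last step left them, time stands still between calls to the robot, and variables do not carry over. Pictures are saved under pics/ and viewed, at most 10 in all, crops included, and the job is handed in when it is done.

Besides the shell and the picture viewer there is one more tool, called after "Call:" as name(argument=value, ...), one argument or row to a line, values as JSON. play_rows: Moves the arm, as the interface text tells. Its arguments: {"type":"object","properties":{"series":{"type":"array","items":{"type":"array"}},"grip_force":{"type":"number"}},"required":["series"]}

```bash
mkdir -p pics; ls
python3 - <<'E'
from rig import manip
import cv2,numpy as np
for n in("top","scene"):
    im=manip.capture(n); cv2.imwrite(f"pics/{n}0.png",im[:,:,::-1]); print(n,manip.camera_params(n))
print(manip.camera_params("wrist")); s=manip.state(); print(s["t"],s["tcp_pos"],s["ee_rot"])
a=cv2.imread("pics/top0.png")
cv2.imwrite("pics/top0b.png",cv2.resize(a,(800,600),interpolation=cv2.INTER_CUBIC))
E
```

```text
pics
top {'vfov': 56.580747944731655, 'cx': 255.8502224353532, 'cy': 191.4868175362619, 'origin': array([ 0.28249575, -0.07098917,  1.15042597]), 'attitude': array([ 0.15641729, -0.12458112, -1.57654357])}
scene {'vfov': 52.29112977008358, 'cx': 248.02004409087405, 'cy': 192.4961839648963, 'origin': array([ 1.10439843, -0.49049205,  1.05301141]), 'attitude': array([0.63081519, 0.31182324, 0.93050103])}
{'vfov': 70.47541969098455, 'cx': 253.9414243600919, 'cy': 194.75641852766805, 'T_tool_cam': array([[ 4.51652678e-04,  9.70501968e-01,  2.41092774e-01,
         6.74289418e-02],
       [ 9.99999862e-01, -5.02681314e-04,  1.50152112e-04,
        -1.11393833e-03],
       [ 2.66915753e-04,  2.41092673e-01, -9.70502062e-01,
        -1.70987903e-01],
       [ 0.00000000e+00,  0.00000000e+00,  0.00000000e+00,
         1.00000000e+00]])}
0.1 [0.19472535 0.54053707 0.21319115] [-5.40431969e-01 -3.09442267e+00  2.50223093e-03]
```

View pics/top0b.png

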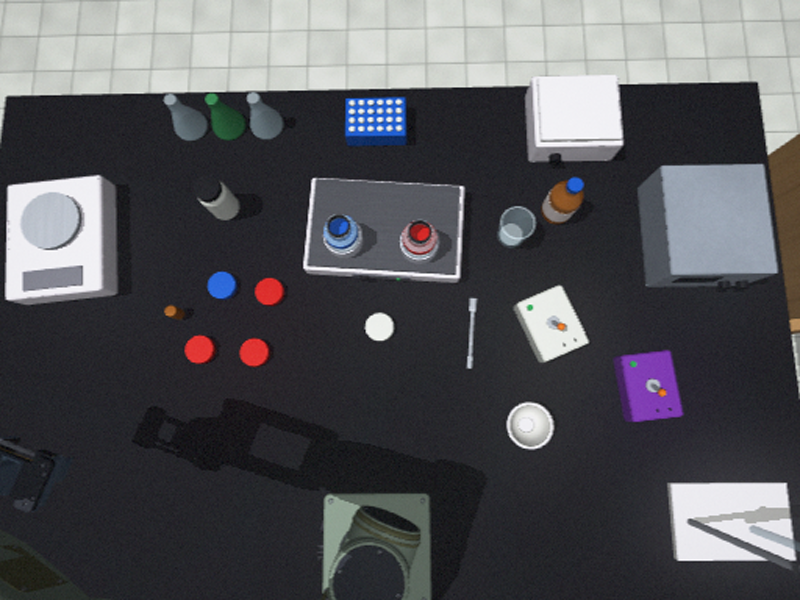

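View pics/scene0.png

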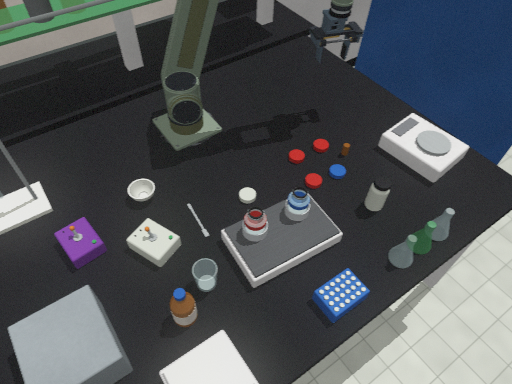

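The top picture (in 800x600 pixels) shows:
- **Lids:** the blue lid is at (221,285) and the white lid at (379,326). There are red lids at (269,292), (199,349) and (254,352).
- **Jars:** blue is at (342,235) and red at (420,240), both on the shaker.
- **Supply boxes:** the white one is at (551,323) with its toggle ball at about (560,327) and green lamp at (530,307). The purple one at (650,387) is a decoy.

Next I'll measure these and check which red lid is nearest the base.

```bash
cat > h.py <<'E'
from rig import manip
import cv2,numpy as np
from scipy.spatial.transform import Rotation as R
def tool():
    s=manip.state(); T=np.eye(4); T[:3,:3]=R.from_rotvec(s["ee_rot"]).as_matrix(); T[:3,3]=s["tcp_pos"]; return T
def cam(n):
    p=manip.camera_params(n); f=192/np.tan(np.radians(p["vfov"])/2)
    if n=="wrist": T=tool()@p["T_tool_cam"]
    else:
        T=np.eye(4); T[:3,:3]=R.from_rotvec(p["attitude"]).as_matrix(); T[:3,3]=p["origin"]
    return f,p["cx"],p["cy"],T
def ray(c,u,v):
    f,cx,cy,T=c; d=T[:3,:3]@np.array([(u-cx)/f,-(v-cy)/f,-1]); return T[:3,3],d
def plane(c,u,v,z):
    o,d=ray(c,u,v); return o+d*(z-o[2])/d[2]
def tri(rs):
    A=0;b=0
    for o,d in rs:
        d=d/np.linalg.norm(d);P=np.eye(3)-np.outer(d,d);A=A+P;b=b+P@o
    x=np.linalg.solve(A,b); return x,[np.linalg.norm((np.eye(3)-np.outer(d,d)/(d@d))@(x-o)) for o,d in rs]
def proj(c,p):
    f,cx,cy,T=c; q=T[:3,:3].T@(np.array(p)-T[:3,3]); return cx+f*q[0]/-q[2],cy-f*q[1]/-q[2]
def blobs(im,col,mn=20):
    h=cv2.cvtColor(im,cv2.COLOR_RGB2HSV); H,S,V=[h[:,:,i].astype(int) for i in range(3)]
    m={"red":((H<6)|(H>174))&(S>170)&(V>100),"blue":(abs(H-109)<9)&(S>150)&(V>90),
       "orange":(H>=6)&(H<16)&(S>150)&(V>140),"green":(abs(H-60)<18)&(S>110)&(V>80),"white":(S<45)&(V>160)}[col]
    n,l,st,ce=cv2.connectedComponentsWithStats(m.astype(np.uint8))
    return [(ce[i].round(1),st[i]) for i in range(1,n) if st[i][4]>=mn],l
E
python3 - <<'E'
from h import *
ims={n:cv2.imread(f"pics/{n}0.png")[:,:,::-1].copy() for n in("top","scene")}
for n in ims:
    c=cam(n)
    for col in("red","blue","orange","green","white"):
        for ce,st in blobs(ims[n],col,8)[0]:
            p=plane(c,*ce,.018)
            if abs(p[1])<.6 and st[4]<1600:print(n,col,ce,st,p.round(3),np.hypot(p[0],p[1]).round(3))
a=ims["top"][90:240,90:390,::-1]
cv2.imwrite("pics/crop.png",cv2.resize(a,(800,400),interpolation=cv2.INTER_CUBIC))
E
```

```text
top red [268.5 148.4] [263 144  12  10  97] [ 0.631 -0.092  0.018] 0.638
top red [171.8 186. ] [163 178  19  17 252] [0.509 0.224 0.018] 0.556
top red [127.1 223.2] [118 214  19  19 268] [0.389 0.364 0.018] 0.533
top red [162.3 225.1] [153 216  19  19 270] [0.382 0.251 0.018] 0.457
top blue [240.3  78.8] [221  62  39  31 786] [0.88  0.001 0.018] 0.88
top blue [367.7 118. ] [363 113  11  11  91] [ 0.731 -0.423  0.018] 0.845
top blue [216.5 144.5] [211 140  12  10 102] [0.647 0.08  0.018] 0.652
top blue [221.2 156.9] [216 154  11   5  13] [0.604 0.064 0.018] 0.608
top blue [141.4 182.1] [132 174  19  18 261] [0.523 0.325 0.018] 0.615
top orange [359.3 127.5] [355 124  10   8  38] [ 0.698 -0.394  0.018] 0.802
top orange [108.4 198.7] [105 196   7   6  33] [0.469 0.43  0.018] 0.636
top orange [358.7 208.5] [357 207   4   4  14] [ 0.428 -0.375  0.018] 0.569
top orange [423.2 250.8] [421 249   5   5  17] [ 0.294 -0.567  0.018] 0.638
top green [134.9  63. ] [131  60   9   7  50] [0.946 0.368 0.018] 1.015
top green [140.6  80.4] [135  70  15  19 137] [0.881 0.345 0.018] 0.946
top green [338.
[... 6360 characters left out ...]
0.014  0.018] 0.862
scene white [357.8 292.6] [356 291   5   4  14] [0.903 0.048 0.018] 0.904
scene white [341.9 294.6] [340 293   5   4  15] [0.882 0.007 0.018] 0.882
scene white [326.1 296.7] [324 295   5   4  16] [ 0.861 -0.035  0.018] 0.862
scene white [352.5 296.5] [351 295   4   4  14] [0.903 0.027 0.018] 0.903
scene white [336.4 298.6] [335 297   4   4  15] [ 0.882 -0.014  0.018] 0.882
scene white [347.  300.5] [345 299   5   4  16] [0.903 0.006 0.018] 0.903
scene white [331.1 302.6] [329 301   5   4  17] [ 0.882 -0.035  0.018] 0.883
scene white [341.7 304.5] [340 303   5   4  15] [ 0.903 -0.014  0.018] 0.903
scene white [336.1 308.6] [334 307   5   4  17] [ 0.903 -0.035  0.018] 0.904
```

View pics/crop.png

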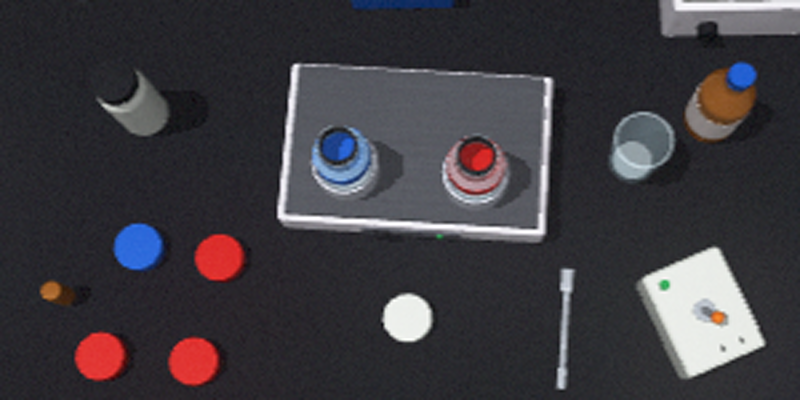

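The red lids in top pixels are (172,186), (127,223) and (162,225), at 0.556, 0.533 and 0.457 m from the base. The crop at (194,361) confirms that the one at top pixel (162,225), world about (0.385,0.248), is nearest, so that's the red lid meant. The blue lid is at about (0.525,0.322). I'll move over it next.

```bash
cat >> h.py <<'E'
def go(p,az=None):
    T=tool(); p=np.array(p,float); az=np.arctan2(p[1],p[0]) if az is None else az
    y=np.array([np.cos(az),np.sin(az),0]); z=np.array([0,0,-1.]); M=np.stack([np.cross(y,z),y,z],1)
    print("shift",(T[:3,:3].T@(p-T[:3,3])/.2).round(4),"turn",(R.from_matrix(T[:3,:3].T@M).as_rotvec()/np.pi).round(4))
E
python3 - <<'E'
from h import *
ct,cs=cam("top"),cam("scene")
print("ball",tri([ray(ct,358.7,208.5),ray(cs,146.5,228.5)]))
print("jar blue in",tri([ray(ct,216.5,144.5),ray(cs,299.3,193.5)]),plane(ct,216.6,144.4,.14))
print("jar red in",tri([ray(ct,268.5,148.4),ray(cs,255.4,213.5)]),plane(ct,268.5,148.4,.14))
print("lamp",tri([ray(ct,338.9,196.1),ray(cs,171,238)]), plane(ct,338.9,196.1,.05))
go([.525,.322,.14])
E
```

```text
ball (array([ 0.41915012, -0.3580711 ,  0.08555056]), [np.float64(0.0008135073038708399), np.float64(0.0008135073038707929)])
jar blue in (array([0.60427049, 0.06165045, 0.14851982]), [np.float64(0.0012398728561612677), np.float64(0.001239872856161413)]) [0.60799151 0.06358951 0.14      ]
jar red in (array([ 0.5904972 , -0.08973494,  0.14883975]), [np.float64(0.0003822251285750363), np.float64(0.0003822251285750794)]) [ 0.59340867 -0.08956279  0.14      ]
lamp (array([ 0.46408095, -0.30815243,  0.04778347]), [np.float64(0.00026387549033178397), np.float64(0.0002638754903319032)]) [ 0.46360504 -0.30791674  0.05      ]
shift [-1.924  -0.4677  0.3666] turn [-5.000e-04  2.000e-04  2.148e-01]
```

Call:
play_rows(
  series=[
    [1,[-0.3,-0.07,0.06],[0,0,0.05]],
    [1,[-0.6,-0.15,0.12],[0,0,0.1]],
    [1,[-0.85,-0.2,0.17],[0,0,0.14]],
    [1,[-1,-0.24,0.2],[0,0,0.18]],
    [1,[-1,-0.24,0.2],[0,0,0.215]],
  ],
  grip_force=40,
)

```text
t: 0.72
tcp_pos: [0.3683, 0.4261, 0.1728]
ee_rot: [-1.545, -2.735, 0.004]
contact_force: [-0.2, 0.7, 0.6]
finger_gap: 0.0907
grip_force: 0.0
```

```bash
python3 -c "
from h import *
print(tool()[:3].round(3)); go([.525,.322,.12])"
```

```text
[[-0.516  0.856 -0.001  0.368]
 [ 0.856  0.516 -0.002  0.426]
 [-0.001 -0.002 -1.     0.173]]
shift [-0.8498  0.4031  0.2643] turn [-0.0006  0.0003 -0.0025]
```

Call:
play_rows(
  series=[
    [1,[-0.3,0.14,0.09],[0,0,0]],
    [1,[-0.6,0.28,0.18],[0,0,0]],
    [1,[-0.85,0.4,0.26],[0,0,0]],
    [1,[-0.85,0.4,0.26],[0,0,0]],
    [1,[-0.85,0.4,0.26],[0,0,0]],
  ],
)

```text
t: 1.35
tcp_pos: [0.5236, 0.3245, 0.1213]
ee_rot: [-1.536, -2.739, 0.002]
contact_force: [0.2, -0.2, 0.2]
finger_gap: 0.0912
grip_force: 0.0
```

```bash
cat > lid.py <<'E'
import sys
from h import *
c=cam("wrist"); im=manip.capture("wrist"); cv2.imwrite(f"pics/w_{sys.argv[2]}.png",im[:,:,::-1])
for ce,st in blobs(im,sys.argv[1],300)[0]:
    p=plane(c,*ce,.018); print(ce,st,p.round(4), "diam", st[2]*np.linalg.norm(p-c[3][:3,3])/c[0])
print(tool()[:3,3].round(4))
E
python3 lid.py blue b1
```

```text
[0.5231 0.3252 0.1219]
```

View pics/w_b1.png

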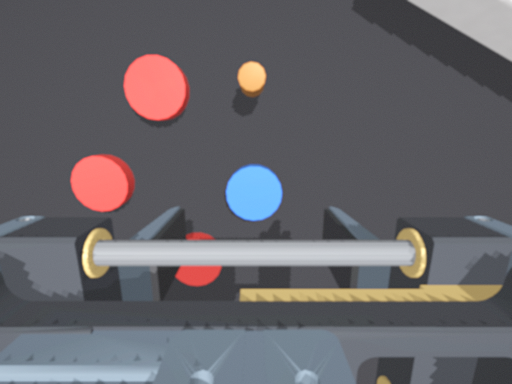

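The wrist view shows the blue lid at (254,192), centred between the fingers, with the vial at (252,77) and red lids around it. The blue mask found nothing, so I'll loosen it.

```bash
sed -i 's/"blue":(abs(H-109)<9)&(S>150)/"blue":(abs(H-108)<13)\&(S>150)/' h.py
python3 - <<'E'
from h import *
im=cv2.imread("pics/w_b1.png")[:,:,::-1].copy(); print(cv2.cvtColor(im,cv2.COLOR_RGB2HSV)[192,254])
c=cam("wrist")
for ce,st in blobs(im,"blue",300)[0]:
    p=plane(c,*ce,.018); print(ce,st,p.round(4),st[2]*np.linalg.norm(p-c[3][:3,3])/c[0]); go([*p[:2],.005]);
E
```

```text
[103 137 255]
```

```bash
sed -i 's/"blue":(abs(H-108)<13)&(S>150)/"blue":(abs(H-107)<12)\&(S>115)/' h.py
python3 - <<'E'
from h import *
im=cv2.imread("pics/w_b1.png")[:,:,::-1].copy()
c=cam("wrist")
for ce,st in blobs(im,"blue",300)[0]:
    p=plane(c,*ce,.018); print(ce,st,p.round(4),st[2]*np.linalg.norm(p-c[3][:3,3])/c[0]); go([*p[:2],.005]);
E
```

```text
[253.5 192.5] [ 225  164   58   58 2594] [0.5214 0.3253 0.018 ] 0.06031604295414495
shift [ 0.0042 -0.0063  0.5843] turn [-0.0002 -0.0002 -0.0026]
```

Call:
play_rows(
  series=[
    [1,[0,0,0.25],[0,0,0]],
    [1,[0,0,0.45],[0,0,0]],
    [1,[0,0,0.58],[0,0,0]],
    [1,[0,0,0.58],[0,0,0]],
    [0.2,[0,0,0.58],[0,0,0]],
    [-0.5,[0,0,0.58],[0,0,0]],
    [-1,[0,0,0.58],[0,0,0]],
    [-1,[0,0,0.58],[0,0,0]],
    [-1,[0,0,0.58],[0,0,0]],
  ],
)

```text
t: 2.52
tcp_pos: [0.5241, 0.325, 0.0068]
ee_rot: [1.535, 2.74, 0.001]
contact_force: [-0.9, -0.6, 5.2]
finger_gap: 0.0567
grip_force: 40.0
```

Call:
play_rows(
  series=[
    [-1,[0,0,-0.15],[0,0,0]],
    [-1,[0,0,-0.4],[0,0,0]],
    [-1,[0,0,-0.7],[0,0,0]],
    [-1,[0,0,-1],[0,0,0]],
    [-1,[0,0,-1],[0,0,0]],
  ],
)

```text
t: 3.15
tcp_pos: [0.5264, 0.3262, 0.2116]
ee_rot: [1.533, 2.736, 0.016]
contact_force: [0.7, 0.2, -1.2]
finger_gap: 0.0567
grip_force: 40.0
```

```bash
python3 -c "
from h import *
print(manip.state()['finger_gap'],manip.state()['contact_force']);go([.6,-.01,.22],.1)"
```

```text
0.05668867824425817 [ 0.68420531  0.21464384 -1.21433616]
shift [-1.6261 -0.5633 -0.0483] turn [ 0.0037 -0.0008  0.143 ]
```

Call:
play_rows(
  series=[
    [-1,[-0.2,-0.07,-0.01],[0,0,0.03]],
    [-1,[-0.45,-0.15,-0.02],[0,0,0.06]],
    [-1,[-0.7,-0.24,-0.03],[0,0,0.1]],
    [-1,[-0.9,-0.31,-0.03],[0,0,0.143]],
    [-1,[-0.9,-0.31,-0.03],[0,0,0.143]],
  ],
)

```text
t: 3.78
tcp_pos: [0.5647, 0.1361, 0.2103]
ee_rot: [-2.111, -2.325, 0.004]
contact_force: [0.1, 0.9, -1.4]
finger_gap: 0.057
grip_force: 40.0
```

```bash
python3 -c "
from h import *
go([.605,-.015,.22],.1)"
```

```text
shift [-0.7714  0.128  -0.0482] turn [-0.0009  0.0003 -0.0012]
```

Call:
play_rows(
  series=[
    [-1,[-0.25,0.04,-0.02],[0,0,0]],
    [-1,[-0.5,0.08,-0.04],[0,0,0]],
    [-1,[-0.77,0.13,-0.05],[0,0,0]],
    [-1,[-0.77,0.13,-0.05],[0,0,0]],
    [-1,[-0.77,0.13,-0.05],[0,0,0]],
  ],
)

```text
t: 4.4
tcp_pos: [0.6057, -0.0106, 0.2208]
ee_rot: [-2.105, -2.329, 0.001]
contact_force: [0.1, 0.4, -0.3]
finger_gap: 0.0567
grip_force: 40.0
```

Run:
```python
from h import *
import pickle
c=cam("wrist"); im=manip.capture("wrist"); cv2.imwrite("pics/w_j1.png",im[:,:,::-1]); pickle.dump(c,open("j1.pkl","wb"))
print(tool()[:3,3],proj(c,[.606,.062,.143]))
```

```text
[ 0.60567581 -0.01018873  0.22106475] (np.float64(263.1670763493301), np.float64(120.60114186474952))
```

View pics/w_j1.png

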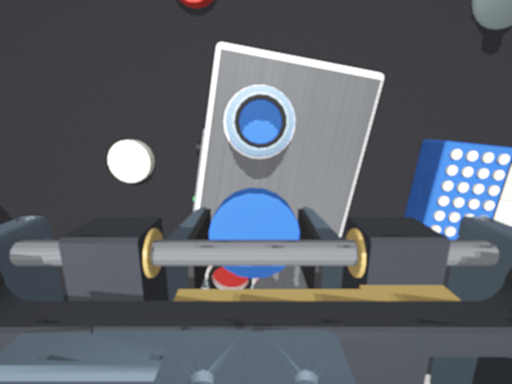

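The wrist view shows the blue jar's black ring at about (261,119), the held blue lid at about (254,234), and the red jar partly hidden at (230,275).

```bash
cat >> h.py <<'E'
def ring(im,u,v,r=45,thr=60):
    """outer ellipse of the dark seal ring around (u,v)"""
    g=im.max(2); u0,v0=int(u-r),int(v-r); m=(g[v0:v0+2*r,u0:u0+2*r]<thr).astype(np.uint8)
    out=[]
    for k in cv2.findContours(m,cv2.RETR_EXTERNAL,cv2.CHAIN_APPROX_NONE)[0]:
        if len(k)>40 and cv2.pointPolygonTest(k,(float(r),float(r)),False)>0:
            e=cv2.fitEllipse(cv2.convexHull(k)); out.append((e[0][0]+u0,e[0][1]+v0,e[1]))
    return out
def heldlid(im,c,col,dz=.0112):
    b,l=blobs(im,col,800); y=[x for x in b if abs(x[0][0]-254)<60 and x[1][1]>150 and x[1][1]<240]; st=y[0][1]
    m=(l==[i for i in range(1,l.max()+1) if (l==i).sum()==st[4]][0])
    pts=[]
    for row in range(st[1]+1,236):
        xs=np.where(m[row])[0]
        if len(xs)>20: pts+=[(xs[0],row),(xs[-1]+1,row)]
    e=cv2.fitEllipse(np.array(pts,np.float32)); z=tool()[2,3]+dz
    return e,plane(c,*e[0],z)
E
python3 - <<'E'
from h import *
import pickle
c=pickle.load(open("j1.pkl","rb")); im=cv2.imread("pics/w_j1.png")[:,:,::-1].copy()
for r in ring(im,261,119,thr=70):
    print(r)
    for z in(.138,.143,.148): print(plane(c,r[0],r[1],z).round(4), "d", r[2][0]*(c[3][2,3]-z)/c[0])
e,p=heldlid(im,c,"blue"); print(e,p.round(4),"d",e[1][0]*(c[3][2,3]-p[2])/c[0]); print(tool()[:3].round(4))
h=cv2.cvtColor(im,cv2.COLOR_RGB2HSV); print(im[119,215:310:3].max(1))
E
```

```text
((254.37953186035156, 248.7946014404297), (97.43203735351562, 122.5562744140625), 179.8925323486328) [ 0.6065 -0.0192  0.2323] d 0.05722168988622678
[[-1.017e-01  9.948e-01 -1.700e-03  6.057e-01]
 [ 9.948e-01  1.017e-01  9.000e-04 -1.020e-02]
 [ 1.100e-03 -1.600e-03 -1.000e+00  2.211e-01]]
[154 157 155 255 250 244 248  77 158 196 196 194 194 210 212 203 196 195
 195 195 194 196 160  71 234 237 255 177 154 155 154 151]
```

```bash
cat >> h.py <<'E'
def held(im,c,col,dz=.0112):
    """centre of held lid in tool x,y (m): top edge row gives tool x, width gives tool y"""
    b,l=blobs(im,col,800); st=[x for x in b if abs(x[0][0]-254)<60 and 150<x[1][1]<240][0][1]
    T=tool(); z=T[2,3]+dz; t=lambda u,v:T[:3,:3].T@(plane(c,u,v,z)-T[:3,3])
    u=st[0]+st[2]/2; return st,t(u,st[1])[0]-.029,t(u,220)[1],"width",t(st[0]+st[2],225)[1]-t(st[0],225)[1]
E
python3 - <<'E'
from h import *
import pickle
c=pickle.load(open("j1.pkl","rb")); im=cv2.imread("pics/w_j1.png")[:,:,::-1].copy()
for r in ring(im,261,119,thr=120):
    print(r)
    for z in(.138,.143,.148): print(plane(c,r[0],r[1],z).round(4), "d", r[2][0]*(c[3][2,3]-z)/c[0])
for ce,st in blobs(im,"blue",300)[0]: print(ce,st)
print(held(im,c,"blue"))
E
```

```text
(260.14237213134766, 120.71992492675781, (50.05894470214844, 51.78715133666992))
[0.6034 0.0618 0.138 ] d 0.04676098265511772
[0.6034 0.0616 0.143 ] d 0.04584009552575401
[0.6033 0.0615 0.148 ] d 0.04491920839639029
[260.  121.2] [ 239   99   43   45 1561]
[449.8 181.1] [ 404  139  108  101 4911]
[253.9 217.8] [ 207  188   94   53 3791]
[254.7 270.4] [224 266  61  13 517]
(array([ 207,  188,   94,   53, 3791], dtype=int32), np.float64(0.0015505116073993748), np.float64(-0.0003111692408812197), 'width', np.float64(0.05847747775232087))
```

```bash
python3 -c "
from h import *
go([.6039,.06,.165],.1)"
```

```text
shift [0.3497 0.0273 0.2807] turn [-0.0005 -0.0004  0.0006]
```

Call:
play_rows(
  series=[
    [-1,[0.2,0.015,0],[0,0,0]],
    [-1,[0.35,0.027,0],[0,0,0]],
    [-1,[0.35,0.027,0.15],[0,0,0]],
    [-1,[0.35,0.027,0.28],[0,0,0]],
    [-1,[0.35,0.027,0.28],[0,0,0]],
    [-1,[0.35,0.027,0.28],[0,0,0]],
  ],
)

```text
t: 5.2
tcp_pos: [0.605, 0.0595, 0.1669]
ee_rot: [2.105, 2.331, 0.002]
contact_force: [0.5, 0.5, 0.7]
finger_gap: 0.0571
grip_force: 40.0
```

```bash
python3 -c "
from h import *
print(manip.state()['contact_force']);go([.6039,.06,.145],.1)"
```

```text
[0.45928989 0.46203381 0.6999162 ]
shift [ 0.003  -0.0054  0.1097] turn [ 0.0005 -0.0001  0.0005]
```

Call:
play_rows(
  series=[
    [-1,[0.002,-0.004,0.05],[0,0,0]],
    [-1,[0.002,-0.004,0.08],[0,0,0]],
    [-1,[0.002,-0.004,0.11],[0,0,0]],
    [-1,[0.002,-0.004,0.11],[0,0,0]],
  ],
)

```text
t: 5.7
tcp_pos: [0.6056, 0.0588, 0.147]
ee_rot: [2.105, 2.327, 0.007]
contact_force: [-0.1, -0.9, 14.0]
finger_gap: 0.0568
grip_force: 40.0
```

Run:
```python
from h import *
c=cam("wrist"); im=manip.capture("wrist"); s=manip.capture("scene")
print(manip.state()['contact_force'],manip.state()['moment'],held(im,c,"blue"))
a=cv2.resize(im[130:330,130:380],(500,400),interpolation=cv2.INTER_CUBIC); b=cv2.resize(s[150:250,230:330],(300,300),interpolation=cv2.INTER_CUBIC)
o=np.zeros((400,800,3),np.uint8); o[:,:500]=a; o[:300,500:]=b; cv2.imwrite("pics/c1.png",o[:,:,::-1])
```

```text
[ 0.02633039  0.76098459 12.66544883] [-0.07325171  0.47411921  0.01937667] (array([ 207,  188,   94,   53, 3795], dtype=int32), np.float64(0.002029287961144887), np.float64(-0.0003048712759941123), 'width', np.float64(0.05844664507934693))
```

View pics/c1.png

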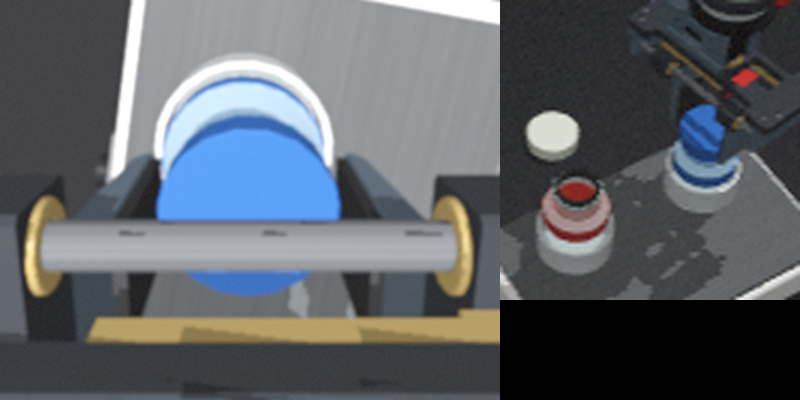

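The lid's skirt is caught on the rim: 13 N, with a moment pointing to the -x side. The lid sits about 2 mm too far in +x. I'll lift, shift and retry.

Call:
play_rows(
  series=[
    [-1,[0,0,-0.06],[0,0,0]],
    [-1,[0,0,-0.12],[0,0,0]],
    [-1,[0.005,-0.014,-0.12],[0,0,0]],
    [-1,[0.005,-0.014,-0.12],[0,0,0]],
    [-1,[0.005,-0.014,-0.12],[0,0,0]],
  ],
)

```text
t: 6.42
tcp_pos: [0.6003, 0.0595, 0.1671]
ee_rot: [-2.106, -2.329, 0.002]
contact_force: [0.4, 0.1, -0.5]
finger_gap: 0.0571
grip_force: 40.0
```

```bash
python3 -c "
from h import *
im=manip.capture('wrist');c=cam('wrist')
s=manip.state();print(s['contact_force'],s['moment'],s['tcp_pos'],tool()[:3,2]);print(held(im,c,'blue'));go([.6033,.0597,.165],.1)"
```

```text
[-0.07549263  0.29378995 -0.44431173] [-0.08785044  0.07538628  0.00852499] [0.60048231 0.0595398  0.16725539] [-1.33997682e-03 -4.66113731e-05 -9.99999101e-01]
(array([ 207,  188,   94,   53, 3761], dtype=int32), np.float64(0.0019548776213816135), np.float64(-0.00031839321694883605), 'width', np.float64(0.05856650294279386))
shift [-0.0006  0.0141  0.0113] turn [-0.0004 -0.      0.0001]
```

Call:
play_rows(
  series=[
    [-1,[0,0.007,0.03],[0,0,0]],
    [-1,[0,0.007,0.06],[0,0,0]],
    [-1,[0,0.007,0.09],[0,0,0]],
    [-1,[0,0.007,0.1],[0,0,0]],
    [-1,[0,0.007,0.1],[0,0,0]],
  ],
)

```text
t: 7.1
tcp_pos: [0.6032, 0.0604, 0.1486]
ee_rot: [2.107, 2.329, 0.005]
contact_force: [0.9, 1.9, 4.8]
finger_gap: 0.0569
grip_force: 40.0
```

```bash
python3 -c "
from h import *
s=manip.state();print(s['contact_force'],s['moment'],s['tcp_pos'],tool()[:3,2])"
```

```text
[0.87343896 1.87772245 4.78259655] [ 0.31566479 -0.10341609 -0.03426479] [0.60318629 0.06044516 0.14856801] [ 0.00253719  0.00180827 -0.99999515]
```

Run:
```python
from h import *
import pickle
t=cv2.imread("pics/top0.png")[:,:,::-1].copy();s=cv2.imread("pics/scene0.png")[:,:,::-1].copy()
ct,cs=cam("top"),cam("scene"); c=pickle.load(open("j1.pkl","rb"))
for n,(a,b) in {"blue":((216.5,144.5),(299.3,194)),"red":((268.5,148.4),(255.4,213.5))}.items():
    for thr in(70,90,110):
        ra=ring(t,*a,r=14,thr=thr); rb=ring(s,*b,r=14,thr=thr)
        print(n,thr,[tuple(np.round(x[:2],1))+(np.round(x[2],1),) for x in ra+rb])
        if ra and rb:
            rs=[ray(ct,*ra[0][:2]),ray(cs,*rb[0][:2])]
            if n=="blue": rs.append(ray(c,260.1,120.7))
            x,e=tri(rs); print(x.round(4),np.round(e,4))
def up(i,x,y,h=20): return cv2.resize(i[int(y)-h:int(y)+h,int(x)-h:int(x)+h],(390,390),interpolation=cv2.INTER_CUBIC)
cv2.imwrite("pics/rings.png",np.hstack([up(s,255.4,218),up(s,299.3,200)])[:,:,::-1])
```

```text
blue 70 []
blue 90 [(np.float64(296.4), np.float64(190.8), array([25.7, 33.7]))]
blue 110 [(np.float64(207.8), np.float64(142.1), array([26.7, 49.9])), (np.float64(293.4), np.float64(189.9), array([21.7, 43.4]))]
[0.5996 0.0643 0.1662] [0.0218 0.0201 0.0047]
red 70 []
red 90 []Traceback (most recent call last):
  File "<stdin>", line 7, in <module>
  File "h.py", line 39, in ring
    e=cv2.fitEllipse(cv2.convexHull(k)); out.append((e[0][0]+u0,e[0][1]+v0,e[1]))
cv2.error: OpenCV(4.12.0) /io/opencv/modules/imgproc/src/shapedescr.cpp:361: error: (-201:Incorrect size of input array) There should be at least 5 points to fit the ellipse in function 'fitEllipseNoDirect'
```

Call:
play_rows(
  series=[
    [-1,[0,0,-0.06],[0,0,0]],
    [-1,[0.007,0.007,-0.06],[0,0,0]],
    [-1,[0.007,0.007,-0.06],[0,0,0]],
    [-1,[0.007,0.007,-0.04],[0,0,0]],
    [-1,[0.007,0.007,-0.02],[0,0,0]],
    [-1,[0.007,0.007,0],[0,0,0]],
    [-1,[0.007,0.007,0.01],[0,0,0]],
    [-1,[0.007,0.007,0.01],[0,0,0]],
  ],
)

```text
t: 8.1
tcp_pos: [0.6032, 0.061, 0.1464]
ee_rot: [-2.107, -2.33, 0.001]
contact_force: [-2.8, -0.5, 5.6]
finger_gap: 0.0571
grip_force: 40.0
```

Run:
```python
from h import *
s=manip.state();print(s['contact_force'],s['moment'],s['tcp_pos'],tool()[:3,2])
c=cam("wrist"); im=manip.capture("wrist"); s=manip.capture("scene")
print(held(im,c,"blue"))
def up(i,x,y,h): return cv2.resize(i[int(y)-h:int(y)+h,int(x)-h:int(x)+h],(400,400),interpolation=cv2.INTER_CUBIC)
cv2.imwrite("pics/c2.png",np.hstack([up(s,297,200,25),up(s,255.4,220,25)])[:,:,::-1])
```

```text
[-2.78175116 -0.52216048  5.63734913] [-0.31757116  0.51908997 -0.08666106] [0.60322391 0.0610482  0.14642828] [-3.32690751e-04 -2.75488063e-04 -9.99999907e-01]
(array([ 207,  189,   94,   52, 3733], dtype=int32), np.float64(0.0013629550237633896), np.float64(-0.00032247183841869705), 'width', np.float64(0.05851236016606258))
```

View pics/c2.png

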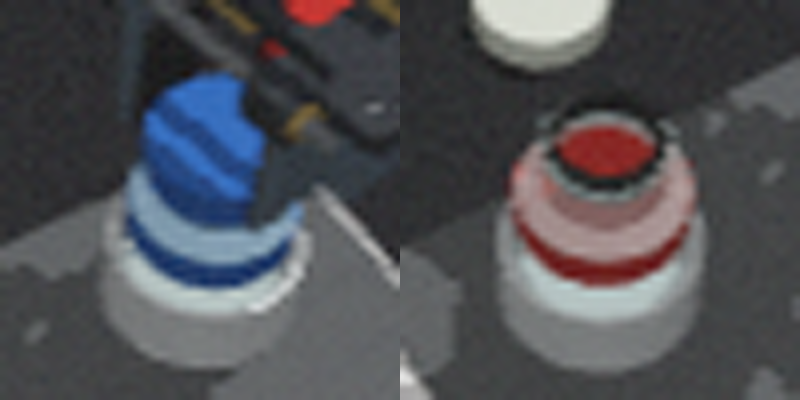

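The lid is now round the neck and resting on the ring: 5.6 N, skirt near the shoulder. Next I press in steps.

Call:
play_rows(
  series=[
    [-1,[0,-0.006,0.01],[0,0,0]],
    [-1,[0,-0.006,0.02],[0,0,0]],
    [-1,[0,-0.006,0.03],[0,0,0]],
    [-1,[0,-0.006,0.035],[0,0,0]],
    [-1,[0,-0.006,0.035],[0,0,0]],
  ],
)

```text
t: 8.82
tcp_pos: [0.6032, 0.0611, 0.1407]
ee_rot: [2.106, 2.328, 0.003]
contact_force: [-1.6, -0.0, 9.5]
finger_gap: 0.0566
grip_force: 40.0
```

Call:
play_rows(
  series=[
    [-1,[0,-0.004,0.015],[0,0,0]],
    [-1,[0,-0.004,0.025],[0,0,0]],
    [-1,[0,-0.004,0.025],[0,0,0]],
    [-1,[0,-0.004,0.025],[0,0,0]],
  ],
)

```text
t: 9.32
tcp_pos: [0.6032, 0.0611, 0.1365]
ee_rot: [2.105, 2.327, 0.006]
contact_force: [-0.6, 0.6, 12.3]
finger_gap: 0.0568
grip_force: 40.0
```

Call:
play_rows(
  series=[
    [-1,[0,0,0.01],[0,0,0]],
    [-1,[0,0,0.015],[0,0,0]],
    [-1,[0,0,0.015],[0,0,0]],
    [-1,[0,0,0.015],[0,0,0]],
    [-1,[0,0,0.015],[0,0,0]],
  ],
)

```text
t: 9.95
tcp_pos: [0.6032, 0.061, 0.134]
ee_rot: [2.104, 2.327, 0.006]
contact_force: [-1.5, -0.7, 13.4]
finger_gap: 0.0569
grip_force: 40.0
```

Call:
play_rows(
  series=[
    [-1,[0,0,0.006],[0,0,0]],
    [-1,[0,0,0.01],[0,0,0]],
    [-1,[0,0,0.01],[0,0,0]],
    [-1,[0,0,0.01],[0,0,0]],
  ],
)

```text
t: 10.45
tcp_pos: [0.6033, 0.061, 0.1329]
ee_rot: [2.104, 2.327, 0.007]
contact_force: [-3.1, -0.7, 19.1]
finger_gap: 0.0571
grip_force: 40.0
```

Call:
play_rows(
  series=[
    [-1,[0,0,-0.03],[0,0,0]],
    [-1,[0,0,-0.055],[0,0,0]],
    [-1,[0,0,-0.055],[0,0,0]],
    [-1,[0,0,-0.055],[0,0,0]],
  ],
)

```text
t: 10.95
tcp_pos: [0.6032, 0.061, 0.1415]
ee_rot: [2.105, 2.328, 0.005]
contact_force: [1.0, -0.3, 6.5]
finger_gap: 0.0568
grip_force: 40.0
```

Call:
play_rows(
  series=[
    [-1,[0,0,-0.02],[0,0,0]],
    [-1,[0,0,-0.03],[0,0,0]],
    [-1,[0,0,-0.03],[0,0,0]],
    [-0.3,[0,0,-0.03],[0,0,0]],
    [1,[0,0,-0.03],[0,0,0]],
    [1,[0,0,-0.03],[0,0,0]],
    [1,[0,0,-0.03],[0,0,0]],
    [1,[0,0,-0.2],[0,0,0]],
    [1,[0,0,-0.4],[0,0,0]],
    [1,[0,0,-0.5],[0,0,0]],
    [1,[0,0,-0.5],[0,0,0]],
  ],
)

```text
t: 12.32
tcp_pos: [0.6019, 0.0611, 0.2413]
ee_rot: [2.106, 2.329, 0.003]
contact_force: [0.3, -0.6, 0.0]
finger_gap: 0.0909
grip_force: 0.0
```

Run:
```python
from h import *
s=manip.state();print(s['contact_force'],s['tcp_pos'])
c=cam("wrist"); im=manip.capture("wrist"); ims={n:manip.capture(n) for n in("scene","top")}
cv2.imwrite("pics/s3.png",ims["scene"][:,:,::-1]); cv2.imwrite("pics/w3.png",im[:,:,::-1])
for n in ims:
    for ce,st in blobs(ims[n],"blue",60)[0]: print(n,ce,st)
for ce,st in blobs(im,"blue",300)[0]: print("w",ce,st,plane(c,*ce,.159))
go([.385,.248,.14])
```

```text
[ 0.26940599 -0.5856829   0.02662922] [0.60194033 0.06108764 0.241321  ]
scene [444.4  63. ] [  356     0   156   164 13397]
scene [299.2 192.8] [289 184  21  19 309]
scene [339.5 295.9] [ 313  268   57   55 1218]
scene [178.8 293.7] [173 288  12  13 128]
top [240.2  78.2] [221  62  39  31 864]
top [367.6 118.1] [363 113  11  11  93]
w [254.3 197.3] [ 225  168   59   59 2694] [0.60204414 0.06209524 0.159     ]
w [434.3 202.2] [ 397  186   88   33 1778] [0.77602491 0.07463736 0.159     ]
shift [ 1.0383 -0.9773  0.4949] turn [-0.001  -0.0003 -0.1502]
```

Call:
play_rows(
  series=[
    [1,[0.22,-0.22,0],[0,0,-0.04]],
    [1,[0.44,-0.44,0.05],[0,0,-0.08]],
    [1,[0.66,-0.65,0.2],[0,0,-0.12]],
    [1,[0.85,-0.85,0.4],[0,0,-0.15]],
    [1,[1,-0.975,0.55],[0,0,-0.15]],
    [1,[1,-0.975,0.55],[0,0,-0.15]],
    [1,[1,-0.975,0.55],[0,0,-0.15]],
  ],
)

```text
t: 13.35
tcp_pos: [0.3877, 0.2405, 0.1297]
ee_rot: [1.504, 2.758, -0.001]
contact_force: [0.5, -0.1, 0.4]
finger_gap: 0.0909
grip_force: 0.0
```

```bash
python3 lid.py red r1; python3 -c "
from h import *
go([.385,.248,.0065])"
```

```text
[0.3885 0.2404 0.1302]
shift [0.0414 0.0052 0.6185] turn [ 0.0003  0.0001 -0.0004]
```

```bash
sed -i 's/(S>170)&(V>100),"blue"/(S>115)\&(V>100),"blue"/' h.py
python3 - <<'E'
from h import *
im=cv2.imread("pics/w_r1.png")[:,:,::-1].copy(); c=cam("wrist")
for ce,st in blobs(im,"red",300)[0]:
    p=plane(c,*ce,.018); print(ce,st,p.round(4),st[2]*np.linalg.norm(p-c[3][:3,3])/c[0]); go([*p[:2],.0065])
E
```

```text
[326.  100.2] [ 292   57   63   66 1186] [0.3976 0.3565 0.018 ] 0.06795520002071964
shift [0.4635 0.3516 0.6187] turn [ 0.0003  0.0001 -0.0508]
[254.4 180.8] [ 227  153   56   57 2503] [0.382  0.2501 0.018 ] 0.05944257697857307
shift [ 0.0582 -0.0018  0.6185] turn [ 0.0003  0.0001 -0.0027]
[323.8 273.9] [310 266  28  18 342] [0.509  0.2013 0.018 ] 0.03477764749834229
shift [-0.4901  0.4004  0.6191] turn [0.0003 0.0001 0.0619]
```

Call:
play_rows(
  series=[
    [1,[0.058,0,0.2],[0,0,0]],
    [1,[0.058,0,0.45],[0,0,0]],
    [1,[0.058,0,0.62],[0,0,0]],
    [1,[0.058,0,0.62],[0,0,0]],
    [0.2,[0.058,0,0.62],[0,0,0]],
    [-0.5,[0.058,0,0.62],[0,0,0]],
    [-1,[0.058,0,0.62],[0,0,0]],
    [-1,[0.058,0,0.62],[0,0,0]],
    [-1,[0.058,0,0.62],[0,0,0]],
  ],
)

```text
t: 14.52
tcp_pos: [0.3817, 0.2506, 0.0068]
ee_rot: [1.504, 2.757, 0.002]
contact_force: [0.4, -1.6, 5.5]
finger_gap: 0.0569
grip_force: 40.0
```

Call:
play_rows(
  series=[
    [-1,[0,0,-0.15],[0,0,0]],
    [-1,[0,0,-0.4],[0,0,0]],
    [-1,[0,0,-0.7],[0,0,0]],
    [-1,[0,0,-1],[0,0,0]],
    [-1,[0,0,-1],[0,0,0]],
  ],
)

```text
t: 15.15
tcp_pos: [0.3836, 0.2519, 0.2106]
ee_rot: [1.502, 2.753, 0.015]
contact_force: [-1.1, -0.3, -2.0]
finger_gap: 0.057
grip_force: 40.0
```

```bash
python3 -c "
from h import *
go([.59,-.165,.225],-.1)
go([.49,.04,.225],-.1)"
```

```text
shift [-2.3113 -0.2589 -0.075 ] turn [ 0.0034 -0.0012  0.2138]
shift [-1.1787 -0.1248 -0.0736] turn [ 0.0034 -0.0012  0.2138]
```

Call:
play_rows(
  series=[
    [-1,[-0.2,-0.02,-0.02],[0,0,0.04]],
    [-1,[-0.45,-0.04,-0.04],[0,0,0.09]],
    [-1,[-0.7,-0.07,-0.06],[0,0,0.13]],
    [-1,[-0.9,-0.1,-0.075],[0,0,0.17]],
    [-1,[-1,-0.11,-0.075],[0,0,0.214]],
    [-1,[-1,-0.11,-0.075],[0,0,0.214]],
  ],
)

```text
t: 15.9
tcp_pos: [0.4704, 0.0691, 0.2193]
ee_rot: [-2.33, -2.104, 0.004]
contact_force: [-0.5, 0.6, -0.5]
finger_gap: 0.0571
grip_force: 40.0
```

```bash
python3 -c "
from h import *
go([.59,-.165,.225],-.1)"
```

```text
shift [-1.1036  0.7141 -0.0302] turn [-0.001   0.0002 -0.0006]
```

Call:
play_rows(
  series=[
    [-1,[-0.25,0.17,-0.03],[0,0,0]],
    [-1,[-0.5,0.34,-0.03],[0,0,0]],
    [-1,[-0.75,0.52,-0.03],[0,0,0]],
    [-1,[-1,0.7,-0.03],[0,0,0]],
    [-1,[-1,0.7,-0.03],[0,0,0]],
    [-1,[-1,0.7,-0.03],[0,0,0]],
  ],
)

```text
t: 16.65
tcp_pos: [0.5893, -0.1416, 0.2256]
ee_rot: [-2.326, -2.107, 0.002]
contact_force: [-0.2, 0.1, -0.3]
finger_gap: 0.0573
grip_force: 40.0
```

Run:
```python
from h import *
c=cam("wrist"); im=manip.capture("wrist"); cv2.imwrite("pics/w_j2.png",im[:,:,::-1]); print(tool()[:3].round(4))
b=[x for x in blobs(im,"red",300)[0]]; print(b)
ce=[x[0] for x in b if 200<x[0][0]<320][0]
for t in (100,120,140):
  for r in ring(im,*ce,r=40,thr=t): print(t,r,plane(c,*r[:2],.158).round(4),r[2][0]*(c[3][2,3]-.158)/c[0])
print(held(im,c,"red"))
```

```text
[[ 0.0984  0.9951 -0.002   0.5892]
 [ 0.9951 -0.0984  0.0013 -0.1412]
 [ 0.0011 -0.0022 -1.      0.2261]]
[(array([248.7, 145.2]), array([ 228,  124,   42,   43, 1424], dtype=int32)), (array([254. , 217.8]), array([ 208,  188,   93,   53, 3802], dtype=int32)), (array([252.3, 271. ]), array([222, 266,  62,  14, 593], dtype=int32))]
100 (248.63331985473633, 145.11509704589844, (47.32815933227539, 48.30366516113281)) [ 0.5894 -0.0899  0.158 ] 0.04156662327683671
120 (248.64761352539062, 145.1123161315918, (47.96006393432617, 48.74333190917969)) [ 0.5894 -0.0899  0.158 ] 0.042121602403659246
140 (248.61008071899414, 145.10797500610352, (48.46128845214844, 49.35860824584961)) [ 0.5894 -0.0899  0.158 ] 0.04256180990387412
(array([ 208,  188,   93,   53, 3802], dtype=int32), np.float64(0.0016521717567392694), np.float64(0.00030567067967473736), 'width', np.float64(0.05776380668572545))
```

```bash
python3 -c "
from h import *
go([.5881,-.0903,.172],-.1)"
```

```text
shift [ 0.2525 -0.0301  0.271 ] turn [-0.0007 -0.0004  0.0005]
```

Call:
play_rows(
  series=[
    [-1,[0.15,-0.018,0],[0,0,0]],
    [-1,[0.253,-0.03,0.05],[0,0,0]],
    [-1,[0.253,-0.03,0.2],[0,0,0]],
    [-1,[0.253,-0.03,0.27],[0,0,0]],
    [-1,[0.253,-0.03,0.27],[0,0,0]],
    [-1,[0.253,-0.03,0.27],[0,0,0]],
  ],
)

```text
t: 17.45
tcp_pos: [0.5898, -0.092, 0.1738]
ee_rot: [2.33, 2.106, 0.002]
contact_force: [1.1, 0.4, -0.4]
finger_gap: 0.0571
grip_force: 40.0
```

```bash
python3 -c "
from h import *
s=manip.state();print(s['contact_force'],s['moment']);go([.5881,-.0903,.15],-.1)"
```

```text
[ 1.05548233  0.43139452 -0.39227367] [-0.13186885  0.11271246  0.00795652]
shift [ 0.0078 -0.0093  0.1188] turn [ 0.0005  0.     -0.0002]
```

Call:
play_rows(
  series=[
    [-1,[0.007,-0.008,0],[0,0,0]],
    [-1,[0.007,-0.008,0.03],[0,0,0]],
    [-1,[0.007,-0.008,0.06],[0,0,0]],
    [-1,[0.007,-0.008,0.09],[0,0,0]],
    [-1,[0.007,-0.008,0.11],[0,0,0]],
    [-1,[0.007,-0.008,0.12],[0,0,0]],
    [-1,[0.007,-0.008,0.12],[0,0,0]],
  ],
)

```text
t: 18.32
tcp_pos: [0.5887, -0.0901, 0.1492]
ee_rot: [2.33, 2.106, 0.003]
contact_force: [2.3, 1.3, 3.0]
finger_gap: 0.0573
grip_force: 40.0
```

```bash
python3 -c "
from h import *
s=manip.state();print(s['contact_force'],s['moment'])"
```

```text
[2.30357532 1.31131324 3.00937915] [ 0.21634293 -0.41929891  0.00604919]
```

It's round the neck and resting on the ring: 3 N at the expected height. Pressing now.

Call:
play_rows(
  series=[
    [-1,[0.003,0.006,0.01],[0,0,0]],
    [-1,[0.003,0.006,0.025],[0,0,0]],
    [-1,[0.003,0.006,0.04],[0,0,0]],
    [-1,[0.003,0.006,0.055],[0,0,0]],
    [-1,[0.003,0.006,0.065],[0,0,0]],
    [-1,[0.003,0.006,0.065],[0,0,0]],
    [-1,[0.003,0.006,0.065],[0,0,0]],
  ],
)

```text
t: 19.2
tcp_pos: [0.589, -0.0901, 0.1374]
ee_rot: [2.33, 2.106, 0.0]
contact_force: [-2.5, 0.2, 9.9]
finger_gap: 0.0571
grip_force: 40.0
```

Call:
play_rows(
  series=[
    [-1,[0,-0.006,0.01],[0,0,0]],
    [-1,[0,-0.006,0.02],[0,0,0]],
    [-1,[0,-0.006,0.026],[0,0,0]],
    [-1,[0,-0.006,0.026],[0,0,0]],
    [-1,[0,-0.006,0.026],[0,0,0]],
  ],
)

```text
t: 19.82
tcp_pos: [0.5889, -0.0901, 0.1333]
ee_rot: [2.328, 2.105, 0.004]
contact_force: [-2.0, 0.5, 14.1]
finger_gap: 0.0573
grip_force: 40.0
```

Same height as blue when home (0.133). A touch more, then I ease off and release.

Call:
play_rows(
  series=[
    [-1,[0,0,0.007],[0,0,0]],
    [-1,[0,0,0.01],[0,0,0]],
    [-1,[0,0,0.01],[0,0,0]],
    [-1,[0,0,0.01],[0,0,0]],
  ],
)

```text
t: 20.32
tcp_pos: [0.5889, -0.0901, 0.1327]
ee_rot: [2.328, 2.104, 0.004]
contact_force: [-2.7, -0.1, 20.5]
finger_gap: 0.0571
grip_force: 40.0
```

Call:
play_rows(
  series=[
    [-1,[0,0,-0.03],[0,0,0]],
    [-1,[0,0,-0.06],[0,0,0]],
    [-1,[0,0,-0.083],[0,0,0]],
    [-1,[0,0,-0.083],[0,0,0]],
    [-0.3,[0,0,-0.083],[0,0,0]],
    [1,[0,0,-0.083],[0,0,0]],
    [1,[0,0,-0.083],[0,0,0]],
    [1,[0,0,-0.083],[0,0,0]],
    [1,[0,0,-0.3],[0,0,0]],
    [1,[0,0,-0.5],[0,0,0]],
    [1,[0,0,-0.5],[0,0,0]],
    [1,[0,0,-0.5],[0,0,0]],
  ],
)

```text
t: 21.82
tcp_pos: [0.5869, -0.0897, 0.2277]
ee_rot: [-2.329, -2.106, 0.002]
contact_force: [-0.5, -0.3, 0.3]
finger_gap: 0.0908
grip_force: 0.0
```

Run:
```python
from h import *
s=manip.state();print(s['contact_force'],s['tcp_pos'])
c=cam("wrist"); w=manip.capture("wrist"); s=manip.capture("scene")
for col in("blue","red"):
    print([(x[0],x[1][2:],plane(c,*x[0],.159).round(4)) for x in blobs(w,col,500)[0]])
def up(i,x,y,h): return cv2.resize(i[int(y)-h:int(y)+h,int(x)-h:int(x)+h],(400,400),interpolation=cv2.INTER_CUBIC)
cv2.imwrite("pics/c4.png",np.hstack([up(s,297,200,25),up(s,255.4,220,25)])[:,:,::-1])
```

```text
[-0.51052778 -0.27131541  0.26814481] [ 0.58689694 -0.0897081   0.22772216]
[(array([254.7,  25.9]), array([  72,   60, 3611], dtype=int32), array([0.6016, 0.0534, 0.159 ])), (array([463.9,  84.6]), array([  86,  122, 6445], dtype=int32), array([ 0.7689, -0.007 ,  0.159 ]))]
[(array([256.2, 201.5]), array([  62,   62, 2984], dtype=int32), array([ 0.5887, -0.0894,  0.159 ]))]
```

View pics/c4.png

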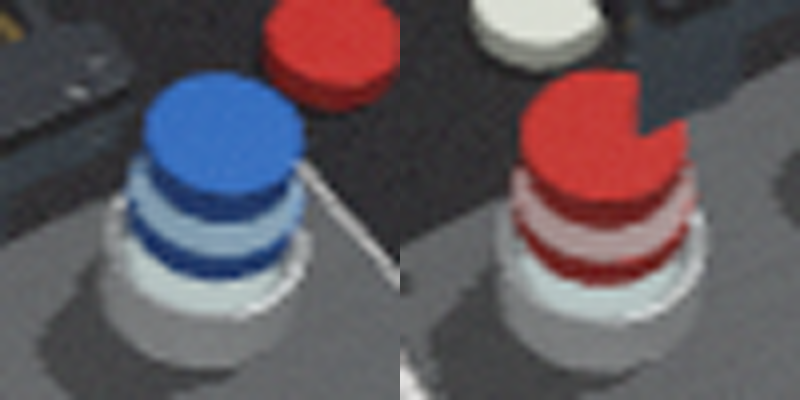

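Both lids sit level and centred. I'll confirm each is home by pressing lightly on top with closed fingers, starting with red. The lid top should be at about 0.158 free.

Call:
play_rows(
  series=[
    [-1,[0,0,0],[0,0,0]],
    [-1,[0,0,0],[0,0,0]],
    [-1,[0,0,0.1],[0,0,0]],
    [-1,[0,0,0.22],[0,0,0]],
    [-1,[0,0,0.3],[0,0,0]],
    [-1,[0,0,0.33],[0,0,0]],
    [-1,[0,0,0.35],[0,0,0]],
    [-1,[0,0,0.37],[0,0,0]],
    [-1,[0,0,0.39],[0,0,0]],
    [-1,[0,0,0.41],[0,0,0]],
    [-1,[0,0,0.41],[0,0,0]],
    [-1,[0,0,0.41],[0,0,0]],
  ],
  grip_force=10,
)

```text
t: 23.42
tcp_pos: [0.5884, -0.0899, 0.149]
ee_rot: [2.329, 2.105, 0.003]
contact_force: [-2.9, 0.4, 9.1]
finger_gap: 0.0008
grip_force: 4.9
```

The red lid is home: 0.149 + 9 mm of give = 0.158. A little more, then blue.

Call:
play_rows(
  series=[
    [-1,[0,0,0.012],[0,0,0]],
    [-1,[0,0,0.022],[0,0,0]],
    [-1,[0,0,0.022],[0,0,0]],
    [-1,[0,0,0.022],[0,0,0]],
  ],
)

```text
t: 23.92
tcp_pos: [0.5884, -0.0899, 0.1454]
ee_rot: [2.329, 2.105, 0.003]
contact_force: [-3.3, 1.5, 13.8]
finger_gap: 0.0005
grip_force: 6.7
```

Call:
play_rows(
  series=[
    [-1,[0,0,-0.1],[0,0,0]],
    [-1,[0,0,-0.3],[0,0,0]],
    [-1,[0.25,0,-0.35],[0,0,0]],
    [-1,[0.5,0,-0.35],[0,0,0]],
    [-1,[0.76,0,-0.35],[0,0,0]],
    [-1,[0.76,0,-0.35],[0,0,0]],
    [-1,[0.76,0,-0.25],[0,0,0]],
    [-1,[0.76,0,-0.15],[0,0,0]],
    [-1,[0.76,0,-0.12],[0,0,0]],
    [-1,[0.76,0,-0.12],[0,0,0]],
  ],
)

```text
t: 25.18
tcp_pos: [0.6032, 0.0608, 0.1664]
ee_rot: [2.331, 2.106, -0.0]
contact_force: [0.6, 1.4, 0.2]
finger_gap: 0.0003
grip_force: 0.0
```

Call:
play_rows(
  series=[
    [-1,[0,0,0.02],[0,0,0]],
    [-1,[0,0,0.04],[0,0,0]],
    [-1,[0,0,0.06],[0,0,0]],
    [-1,[0,0,0.08],[0,0,0]],
    [-1,[0,0,0.1],[0,0,0]],
    [-1,[0,0,0.1],[0,0,0]],
    [-1,[0,0,0.1],[0,0,0]],
  ],
)

```text
t: 26.05
tcp_pos: [0.6035, 0.0613, 0.1484]
ee_rot: [2.329, 2.106, 0.003]
contact_force: [-2.6, -0.7, 9.6]
finger_gap: 0.0002
grip_force: 5.3
```

Call:
play_rows(
  series=[
    [-1,[0,0,-0.1],[0,0,0]],
    [-1,[0,0,-0.3],[0,0,0]],
    [-1,[0,0,-0.4],[0,0,0]],
    [-1,[0,0,-0.4],[0,0,0]],
  ],
)

```text
t: 26.55
tcp_pos: [0.6039, 0.0615, 0.2277]
ee_rot: [2.329, 2.105, 0.005]
contact_force: [0.1, 0.2, -1.4]
finger_gap: 0.0008
grip_force: 0.0
```

Run:
```python
from h import *
t=cv2.imread("pics/top0.png")[:,:,::-1].copy(); ct=cam("top")
b,l=blobs(t,"white",1000); i=[k for k in range(1,l.max()+1) if 1100<(l==k).sum()<1400]
for k in i:
    ys,xs=np.where(l==k); r=cv2.minAreaRect(np.stack([xs,ys],1).astype(np.float32)); q=np.array([plane(ct,*p,.05) for p in cv2.boxPoints(r)]); print(r,q.round(3).tolist(),q.mean(0))
ball=np.array([.419,-.358]); lamp=np.array([.4636,-.308]); d=lamp-ball; print(np.degrees(np.arctan2(d[1],d[0])))
go([.45,-.2,.24])
```

```text
((353.00830078125, 206.28170776367188), (42.251182556152344, 31.122983932495117), 64.09349060058594) [[0.47, -0.28, 0.05], [0.512, -0.369, 0.05], [0.393, -0.419, 0.05], [0.352, -0.331, 0.05]] [ 0.43181221 -0.34963648  0.05      ]
48.26703824051488
shift [-1.3784 -0.6342 -0.0646] turn [ 0.0011 -0.0004  0.1011]
```

Blue is home too (0.148 + 9.6 mm = 0.158). On the supply box, the centre is (0.432,-0.350), +x points at azimuth 23° towards the lamp, and the ball is 15 mm to the -x side. I'll go to the -x side with closed fingers.

Call:
play_rows(
  series=[
    [-1,[-0.25,-0.12,-0.02],[0,0,0.05]],
    [-1,[-0.5,-0.25,-0.02],[0,0,0.1]],
    [-1,[-0.75,-0.4,-0.02],[0,0,0.15]],
    [-1,[-1,-0.6,-0.02],[0,0,0.2]],
    [-1,[-1,-0.7,-0.02],[0,0,0.25]],
    [-1,[-1,-0.8,-0.02],[0,0,0.3]],
    [-1,[-1,-0.8,-0.02],[0,0,0.34]],
    [-1,[-1,-0.8,-0.02],[0,0,0.34]],
  ],
)

```text
t: 27.55
tcp_pos: [0.423, -0.1213, 0.2292]
ee_rot: [-3.077, -0.629, 0.003]
contact_force: [-0.4, -0.2, -0.4]
finger_gap: 0.0003
grip_force: 0.0
```

```bash
python3 -c "
from h import *
print(tool()[:3,3]);go([.385,-.371,.19],-1.171)"
```

```text
[ 0.4229873  -0.12130053  0.2291606 ]
shift [-0.6643  1.0741  0.1952] turn [-0.0005  0.0005  0.0011]
```

Call:
play_rows(
  series=[
    [-1,[-0.16,0.25,0],[0,0,0]],
    [-1,[-0.32,0.5,0.05],[0,0,0]],
    [-1,[-0.5,0.75,0.1],[0,0,0]],
    [-1,[-0.66,1,0.19],[0,0,0]],
    [-1,[-0.66,1,0.19],[0,0,0]],
    [-1,[-0.66,1,0.19],[0,0,0]],
  ],
)

```text
t: 28.3
tcp_pos: [0.3804, -0.3566, 0.1914]
ee_rot: [-3.076, -0.628, 0.001]
contact_force: [-0.2, -0.1, -0.1]
finger_gap: 0.0004
grip_force: 0.0
```

Run:
```python
from h import *
c=cam("wrist"); im=manip.capture("wrist"); cv2.imwrite("pics/w_t.png",im[:,:,::-1]); print(tool()[:3,3].round(4), proj(c,[.419,-.358,.0855]))
for col,z in(("orange",.0855),("green",.05)):
    for ce,st in blobs(im,col,25)[0]: print(col,ce,st,plane(c,*ce,z).round(4))
go([.385,-.371,.075],-1.171)
```

```text
[ 0.3807 -0.3562  0.192 ] (np.float64(269.366139199402), np.float64(159.52901840930076))
orange [270.4 159.8] [265 154  12  12 110] [ 0.4192 -0.3591  0.0855]
green [242.3 101.9] [239  98   8   9  55] [ 0.4618 -0.3088  0.05  ]
shift [-0.0093  0.0773  0.5848] turn [-0.0004 -0.      0.0012]
```

View pics/w_t.png

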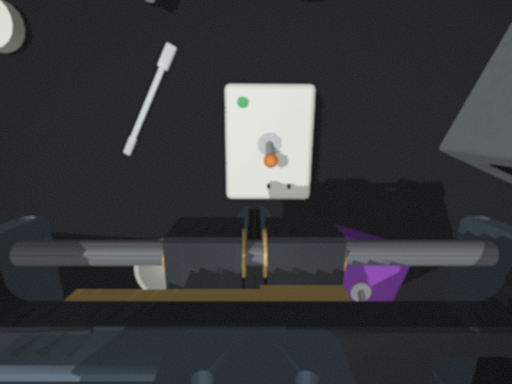

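The wrist view shows the orange ball at (270,160) and the green lamp at (242,102) on the white box. The box's throw axis runs straight up in the picture. I'll descend behind the ball.

Call:
play_rows(
  series=[
    [-1,[-0.01,0.075,0.1],[0,0,0]],
    [-1,[-0.01,0.075,0.3],[0,0,0]],
    [-1,[-0.01,0.075,0.5],[0,0,0]],
    [-1,[-0.01,0.075,0.585],[0,0,0]],
    [-1,[-0.01,0.075,0.585],[0,0,0]],
    [-1,[-0.01,0.075,0.585],[0,0,0]],
  ],
)

```text
t: 29.1
tcp_pos: [0.3857, -0.3716, 0.0766]
ee_rot: [3.076, 0.629, 0.002]
contact_force: [0.6, 0.0, -0.4]
finger_gap: 0.0003
grip_force: 0.0
```

Call:
play_rows(
  series=[
    [-1,[0.04,0,0],[0,0,0]],
    [-1,[0.08,0,0],[0,0,0]],
    [-1,[0.11,0,0],[0,0,0]],
    [-1,[0.135,0,0],[0,0,0]],
    [-1,[0.16,0,0],[0,0,0]],
    [-1,[0.18,0,0],[0,0,0]],
    [-1,[0.18,0,0],[0,0,0]],
  ],
)

```text
t: 29.98
tcp_pos: [0.4179, -0.3575, 0.0752]
ee_rot: [-3.078, -0.628, 0.0]
contact_force: [-1.1, 0.2, -1.0]
finger_gap: 0.0006
grip_force: 0.0
```

Call:
play_rows(
  series=[
    [-1,[-0.1,0,0],[0,0,0]],
    [-1,[-0.1,0,-0.2],[0,0,0]],
    [-1,[-0.1,0,-0.45],[0,0,0]],
    [-1,[-0.1,0,-0.6],[0,0,0]],
    [-1,[-0.1,0,-0.6],[0,0,0]],
  ],
)

```text
t: 30.6
tcp_pos: [0.399, -0.367, 0.1977]
ee_rot: [3.074, 0.625, 0.004]
contact_force: [-0.1, 0.5, -0.4]
finger_gap: 0.0004
grip_force: 0.0
```

Run:
```python
from h import *
c=cam("wrist"); im=manip.capture("wrist"); s=manip.capture("scene"); cv2.imwrite("pics/s_end.png",s[:,:,::-1])
a=np.array([.921,.389])
for ce,st in blobs(im,"orange",25)[0]: p=plane(c,*ce,.0855); print(ce,p.round(4),(p[:2]-[.432,-.350])@a)
t=cv2.resize(im,(512,384)); cv2.imwrite("pics/end.png",np.hstack([s[130:330,90:390],im[60:260,150:380]])[:,:,::-1])
```

```text
[252.8 145.6] [ 0.444  -0.3483  0.0855] 0.011777894365765908
```

View pics/end.png

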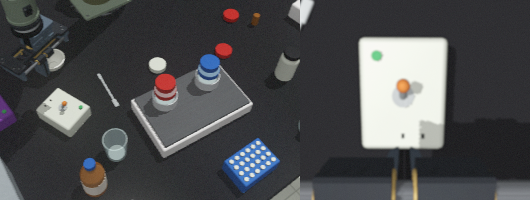

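The ball now leans towards the green lamp, about 12 mm to the +x side. Both lids are on their jars and nothing else has moved. Handing in.

```bash
python3 -c "
from rig import manip
print(manip.close_job())"
```

```text
the job is handed in; nothing more can be done
None
```

Both lids are pressed home on their jars (checked by a light press on top), the white box's toggle was then thrown over to the green lamp, and the job was handed in at about 31 s of the 64 s allowed.

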